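# Weigh a block of cheese on the beam scale

### The arm

A 6-joint arm with a two-finger parallel gripper is mounted at the origin on a cart in front of the work surface, level with it; the furniture and walls round the work are solid. World frame = base frame: x ahead of the robot, y to its left, z up, the work surface at z = 0. Lengths are in m, angles in rad, forces in N, time in s.
With the tool pointing down it reaches from about 0.3 to 0.775 m from the base axis. Payload 14.6 kg.
Tool frame: the origin (TCP) lies at the very end of the fingers, on their centre line; the grasp point (between the pads) lies 19 mm behind it; z points along the fingers, y is the line along which they close (so a half turn about z gives the same grasp; the last joint's range is limited). The gripper opens to 85 mm and grips with 20 to 120 N. Pads are 22 mm wide; open, the fingers measure 114 mm over their backs; the gripper's body (76 mm by 85 mm) begins 54 mm behind the grasp point. The pads swing forward as they close: fully open they stand 13 mm farther back than shut.
Start: joints at [1.264, 0.3, 1.521, -0, 1.321, -0.067], TCP at [0.131, 0.534, 0.231] pointing down, gripper open.
Joint ranges: [-3.03, 3.03], [-0.79, 2.21], [0.23, 2.52], [-1.04, 4.18], [0, 3.07], [-2.55, 2.55]. Speed limits (rad/s): [2.22, 2.22, 2.57, 3.14, 3.14, 3.14].

### API

Orientations are given as a rotation vector (axis times angle).
In Python, from plant import * gives the robot as it stands.
- The arm moves only by the tool move_arm, never from a script. Its argument "commands" is a list of rows, each a list of 3 entries, a list of its own where there are three numbers: the gripper command: -1 is fully open, 1 is shut, values between are in proportion, then the shift along the tool's x, y, z in cm, then the turn, a rotation vector about the tool's x, y, z in degrees. A call has 1 to 5 rows; each row is the pose to reach, as a shift and turn from the pose commanded when the call began, along the tool's axes at that moment; what a row does not reach only later rows make up. A row lasts 1/8 s, in which the tool goes at most 62.5 mm and 10.7 degrees, less where a joint would pass 70% of its speed; a pose out of reach is approached as far as the arm can. A call with a gripper value outside its range is refused whole. The fingers move at their own pace and stop on an object; "force" is the grip in N (left out, the last holds). Time passes only in rows, so rows that repeat a pose let the fingers close. It gives the time, the measured TCP pose, the force, the opening and the grip force at its end, in the units of the state.
- get_state(): the state, without advancing time (a new reading comes with each control period).
- read_camera(name): name is "scene" or "top" or "wrist"; returns a dict with "image" (420x560x3 uint8, red, green, blue), "mtx" (3x3 intrinsics, pixels), "eye" and "rotation" of the camera in the world. Camera axes: x right, y down, z forward; pixel columns grow to the right and rows downward; lengths in m; the calibration is good to about 2 mm. A picture is of the moment at which its call begins. There is no depth.
- job_done(): hands the job in; it is judged then, once.
The state is a dict: "time_s": time; "joint_pos": joint angles; "qvel": joint speeds; "effort": joint torques, N m; "tool_pos": TCP position; "eef_rot": TCP orientation; "wrist_force": force on the tool from outside, world axes, zero at the start; "moment": the same for the moment, N m; "opening": opening from 0.0 (shut) to 1.0 (fully open); "grasp_force": force on a finger pad.
Only numpy, scipy, OpenCV 4.12 (cv2) and the standard library are available. Lean on these libraries where they do the work, as an engineer would, in place of code of your own. Each camera call takes 0.05 s, during which the arm holds its last target. There are 200 camera calls.

### The job

Weigh the white-wrapped block of cheese on the counter's beam scale: set it down gently on the round steel pan, then slide the brass poise along the notched beam until the beam swings free with its red pointer at rest on the green centre mark, and leave it so. Leave the orange wedge, the red cheese and the other things on the counter where they are.

Things in the scene. Friction and masses are not known exactly. Their poses are not given: they have to be found in the camera images.
- scale: White beam scale fixed to the worktop. Origin on the worktop under the fulcrum, z up; own +y runs along the beam to the pan, -y to the pointer, -x is its front. Plinth x -62..62, y -300..135 mm, 28 high; housing under the pan 76 high; fulcrum 95 high. White upright index plate at y = -280 mm, x = +13, top 123 mm high; by it two stop pins (x +13 to -9 mm), 22.5 mm above and below fulcrum height.
- pan: Round steel pan on the beam, 60 mm from the fulcrum: flat floor 150 mm wide, lip 7 mm above it, 166 mm over the lip. A linkage keeps it level, so where the load lies on it does not matter. Origin on its knife edge, 30 mm below the floor; it rises or sinks at most 3.6 mm.
- pan_center (a point): Centre of the pan's floor (the surface the cheese stands on), about 125 mm above the worktop, 60 mm from the fulcrum along the scale's +y.
- block: The cheese to weigh: block in white wrapping with a label on top, 113 x 65 x 48 mm over all, 0.16 to 0.31 kg. Origin at the middle of the underside, z up. Its solid part is x -55..33, y -32..31 mm (grasp across y, about 60 mm wide, near x = -11 mm), 45 mm high; the rest at its +x end is the fold of the wrapping.
- beam (a joint): Tilt of the beam, rad, -0.06 (pointer on lower stop) to 0.06 (upper stop), 0 = level, pointer on the mark. Positive = pointer up, pan down: too much load, slide the poise outward. Settles in about 1 s. Level with empty pan and poise at 0. Between the stops its rest value falls 0.0036 rad per mm the poise goes outward (a 4 mm notch = 10 g = 0.015 rad); farther off it lies on a stop.
- poise (a joint): Position of the poise along the beam, m: 0 (inner end, 90 mm from the fulcrum) to 0.128 (outer end, towards the pointer). A sprung pawl clicks into notches every 4 mm (0, 0.004, ...) and holds it where it is left; sliding takes about 2 N. A notch is 10 g, so balance lies at 0.4 mm per gram on the pan (0.065 to 0.122 for this cheese).
- poise_grip (a point): Centre of the poise's black ribbed grip: 24 mm across the beam, 16 mm along it, 28 mm high, on top of the brass poise (38 x 26 x 38 mm), which cannot leave the beam. It is 30 mm above the beam's middle line, 125 mm above the worktop when level and up to 13 mm higher or lower as the beam tips. Pinch it from above, closing along the beam, tips down to 10 mm below this point.
- pointer_tip (a point): Tip of the red pointer at the end of the beam, 285 mm from the fulcrum; it travels 17 mm up and down either side of the centre mark.
- index_center (a point): Middle of the green centre mark on the index plate's front (the mark reaches 4.5 mm above and below it), level with the fulcrum, 95 mm above the worktop.
- orange_wedge: Bystander: orange cheese wedge 117 x 82 x 56 mm lying on the worktop, origin at the centre of its underside.
- red_wheel: Bystander: small round red cheese, 120 mm wide and 48 mm high, on the worktop, origin at the centre of its underside.
Not all that is in view belongs to the job. What is shaped like the block but turquoise is not meant.

How it is judged:
By the outcome, as a careful person would: the job done as asked, in the order asked, and still so for the second after the job is handed in, with the robot touching nothing.
It also fails if it takes over 72 s, if anything falls off the work surface, if the arm or the gripper's body presses on something with over 40 N, if the wrist force passes 120 N, or if a joint passes its speed limit or range.

## Working session

There is one attempt and no reset: what is moved stays moved. The work goes in short steps, Python scripts to look and compute and a tool call to move; the robot and the scene stay as the last step left them, time stands still between calls to the robot, and variables do not carry over. Pictures are saved under pics/ and viewed, at most 10 in all, crops included, and the job is handed in when it is done.

Besides the shell and the picture viewer there is one more tool, called after ">>>" as a command line: name --argument value ..., lists and objects as JSON in quotes. move_arm: Moves the arm, as the interface text tells. Its arguments: {"type":"object","properties":{"commands":{"type":"array"},"force":{"type":"number"}},"required":["commands"]}

```bash
mkdir -p pics; ls; python3 - <<'E'
from plant import *
import cv2,numpy as np
ims=[]
for n in("scene","top"):
    c=read_camera(n);cv2.imwrite(f"pics/{n}0.png",c["image"][:,:,::-1]);print(n,c["mtx"],c["eye"],c["rotation"])
s=get_state();print(s)
E
```

```text
pics
scene [[390.95266574   0.         281.39087446]
 [  0.         390.95266574 214.01586987]
 [  0.           0.           1.        ]] [-0.15799678 -0.60429191  0.54587495] [-1.88516484  0.84805554 -0.52193637]
top [[392.55823977   0.         278.46594004]
 [  0.         392.55823977 214.24232898]
 [  0.           0.           1.        ]] [0.43459104 0.02509657 0.93945058] [-2.1946935   2.15281893 -0.17784224]
{'time_s': 0.1, 'joint_pos': array([ 1.26442052e+00,  3.00430757e-01,  1.52150227e+00, -2.42599869e-05,
        1.32070415e+00, -6.65821272e-02]), 'qvel': array([-0.00167619, -0.00180136, -0.00085965, -0.00021969,  0.0027063 ,
       -0.00129343]), 'effort': array([ 3.98427464e-04, -5.44375956e+01, -3.62372482e+01, -9.95473715e-05,
        3.03890265e-03, -2.81602325e-05]), 'tool_pos': array([0.13056347, 0.53406823, 0.23077678]), 'eef_rot': array([-3.75735407e-01, -3.11887048e+00,  1.61905922e-03]), 'wrist_force': array([-0.37044326, -0.38531913,  0.59599029]), 'moment': array([0.0573116 , 0.01300039, 0.03889212]), 'grasp_force': 0.0, 'opening': 0.997670897190932}
```

View pics/scene0.png

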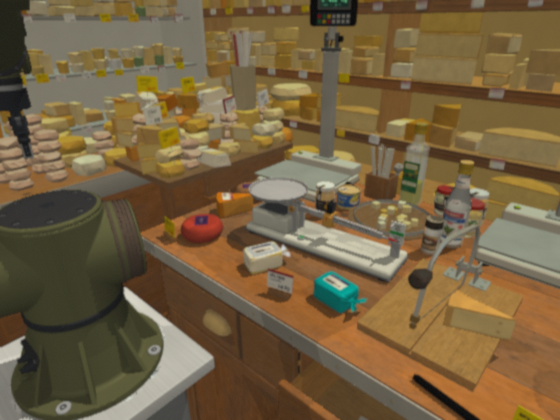

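View pics/top0.png

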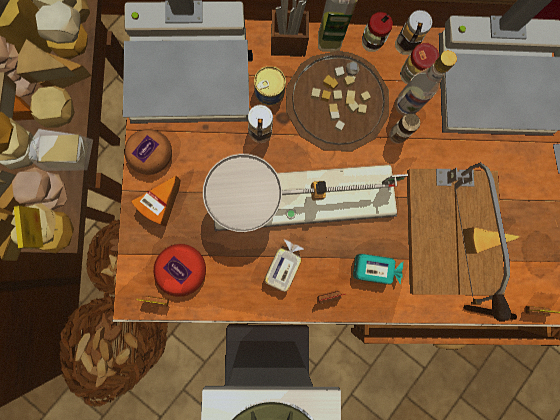

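White candidate is at top pixel (283,268) and the turquoise one at (377,268). The white-wrapped one is the block to weigh. Scale: pan at (242,192), poise at about (319,188), pointer at about (392,182). Next I'll measure these and confirm with a crop.

```bash
cat > h.py <<'E'
from plant import *
import cv2,numpy as np
from scipy.spatial.transform import Rotation as R
def cast(c,uv,z):
    d=np.c_[np.atleast_2d(uv),np.ones(len(np.atleast_2d(uv)))]@np.linalg.inv(c["mtx"]).T
    d=d@R.from_rotvec(c["rotation"]).as_matrix().T if np.shape(c["rotation"])==(3,) else d@np.array(c["rotation"]).T
    e=np.array(c["eye"]);return e+d*((z-e[2])/d[:,2])[:,None]
def proj(c,P):
    Rm=R.from_rotvec(c["rotation"]).as_matrix()
    p=(np.atleast_2d(P)-c["eye"])@Rm@c["mtx"].T
    return p[:,:2]/p[:,2:]
def blob(mask,roi):
    m=np.zeros(mask.shape,np.uint8);x0,y0,x1,y1=roi;m[y0:y1,x0:x1]=mask[y0:y1,x0:x1]
    n,l,s,cc=cv2.connectedComponentsWithStats(m);i=1+np.argmax(s[1:,4]);
    return cc[i],s[i],(l==i).astype(np.uint8)
E
python3 - <<'E'
from h import *
c=read_camera("top");im=c["image"];hsv=cv2.cvtColor(im,cv2.COLOR_RGB2HSV);H,S,V=cv2.split(hsv)
w=((S<70)&(V>120)).astype(np.uint8)
cc,s,m=blob(w,(255,230,315,305));print("block",cc,s,cast(c,cc,.045))
k,_=cv2.findContours(cv2.morphologyEx(m,cv2.MORPH_OPEN,np.ones((9,9))),0,2);r=cv2.minAreaRect(max(k,key=cv2.contourArea));b=cv2.boxPoints(r);print(r,cast(c,b,.045)[:,:2])
red=(((H<8)|(H>172))&(S>150)&(V>100)).astype(np.uint8)
cc,s,m=blob(red,(375,165,410,200));print("pointer",cc,s,cast(c,cc,.095))
dk=(V<50).astype(np.uint8);cc,s,m=blob(dk,(308,175,332,200));print("grip",cc,s,cast(c,cc,.139))
pm=((S<60)&(V>130)).astype(np.uint8);cc,s,m=blob(cv2.morphologyEx(pm,cv2.MORPH_OPEN,np.ones((15,15))),(195,145,290,240));
k,_=cv2.findContours(m,0,2);e=cv2.fitEllipse(max(k,key=cv2.contourArea));print("pan",e,cast(c,e[0],.13),cast(c,[[e[0][0]-e[1][0]/2,e[0][1]],[e[0][0]+e[1][0]/2,e[0][1]]],.132))
a=cv2.resize(im[150:300,190:410],None,fx=3.6,fy=3.6,interpolation=cv2.INTER_CUBIC);cv2.imwrite("pics/crop.png",a[:,:,::-1])
E
```

```text
block [284.29834906 266.71698113] [267 239  37  52 848] [[ 0.42865887 -0.02295378  0.045     ]]
((289.5, 257.0), (12.0, 11.0), 90.0) [[ 0.46404989 -0.02174504]
 [ 0.46450265 -0.04680044]
 [ 0.43741012 -0.0471133 ]
 [ 0.43698835 -0.02215265]]
pointer [390.77777778 185.11111111] [389 184   6   3   9] [[ 0.61207082 -0.25375368  0.095     ]]
grip [320.71666667 187.8       ] [316 181  10  13  60] [[ 0.59347541 -0.09142234  0.139     ]]
pan ((242.03668212890625, 193.03208923339844), (71.7569351196289, 72.94927215576172), 92.79400634765625) [[0.58013767 0.07217662 0.13      ]] [[ 0.57800775  0.14623376  0.132     ]
 [ 0.58156111 -0.00264761  0.132     ]]
```

View pics/crop.png

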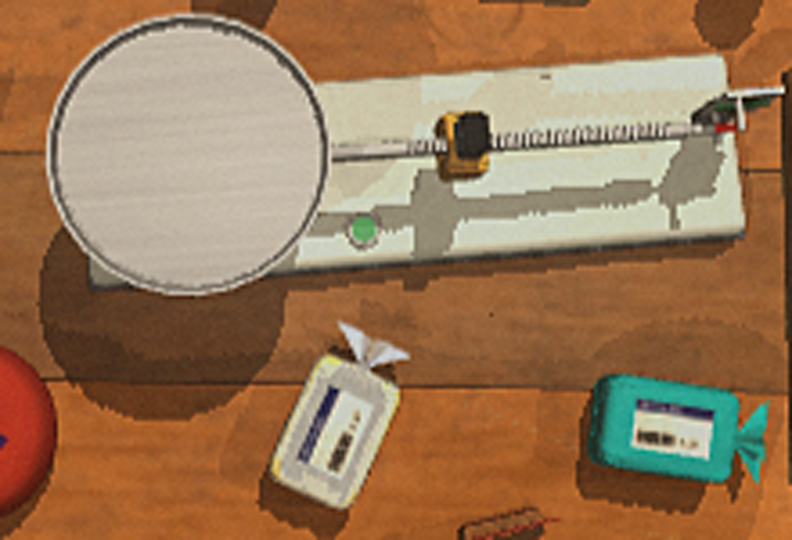

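The crop shows the white block with its fold pointing up-right, body centre at crop (335,433), i.e. top pixel (283,270). The turquoise block at (377,268) is the decoy. The poise grip is at crop (472,135).

```bash
cat >> h.py <<'E'
def go(p,yaw,s=None):
    """shift(cm)/turn(deg) in the tool frame to TCP p, tool down, closing line at yaw (mod pi)"""
    s=s or get_state();R0=R.from_rotvec(s["eef_rot"])
    best=None
    for k in(0,np.pi):
        y=np.array([np.cos(yaw+k),np.sin(yaw+k),0]);z=np.array([0,0,-1.]);
        T=R.from_matrix(np.c_[np.cross(y,z),y,z]);t=(R0.inv()*T).as_rotvec(degrees=True)
        if best is None or np.linalg.norm(t)<np.linalg.norm(best):best=t
    print("shift",np.round(R0.inv().apply(np.array(p)-s["tool_pos"])*100,2),"turn",np.round(best,1),"q6",s["joint_pos"][5].round(2))
E
python3 - <<'E'
from h import *
c=read_camera("top")
q=np.array([[325,355],[400,390],[345,510],[272,478]])/3.6+[190,150]
P=cast(c,q,.043)[:,:2];print(P,np.linalg.norm(np.diff(P,axis=0),axis=1))
ax=(P[0]+P[1]-P[2]-P[3])/2;L=np.linalg.norm(ax);print("len",L,"ax yaw",np.degrees(np.arctan2(ax[1],ax[0])),"ctr",P.mean(0))
g=[*P.mean(0),.15];go(g,np.arctan2(ax[1],ax[0])+np.pi/2)
print(R.from_rotvec(get_state()["eef_rot"]).as_matrix().round(3))
E
```

```text
[[ 0.4693843  -0.01327671]
 [ 0.44819334 -0.06109508]
 [ 0.37308628 -0.02735017]
 [ 0.39211621  0.01864247]] [0.05230347 0.08233947 0.0497741 ]
len 0.08296077163580759 ax yaw -23.312999241928388 ctr [ 0.42069503 -0.02076987]
shift [-41.36 -47.01   8.12] turn [-0.  -0.   9.6] q6 -0.07
[[-0.971  0.238 -0.   ]
 [ 0.238  0.971 -0.001]
 [ 0.    -0.001 -1.   ]]
```

>>> move_arm --commands '[[-1, [-4.1, -4.7, 0.6], [0, 0, 1]], [-1, [-8.2, -9.4, 1.2], [0, 0, 2]], [-1, [-12.3, -14.1, 1.8], [0, 0, 3]], [-1, [-16.4, -18.8, 2.4], [0, 0, 4]], [-1, [-20.6, -23.5, 3], [0, 0, 5]]]' --force 40

```text
time_s: 0.82
tool_pos: [0.2747, 0.2565, 0.2014]
eef_rot: [0.511, 3.099, 0.001]
wrist_force: [1.2, 0.8, 0.4]
opening: 1.001
grasp_force: 0.0
```

>>> move_arm --commands '[[-1, [-4.5, -4.3, 0.6], [0, 0, 1]], [-1, [-8.9, -8.6, 1.2], [0, 0, 2]], [-1, [-13.3, -12.9, 1.8], [0, 0, 3]], [-1, [-17.8, -17.2, 2.4], [0, 0, 4]], [-1, [-22.3, -21.5, 3], [0, 0, 4.6]]]'

```text
time_s: 1.45
tool_pos: [0.4169, -0.019, 0.1714]
eef_rot: [0.637, 3.076, 0.0]
wrist_force: [0.4, 0.6, 0.2]
opening: 1.002
grasp_force: 0.0
```

>>> move_arm --commands '[[-1, [0, 0, 0], [0, 0, 0]], [-1, [0, 0, 0], [0, 0, 0]], [-1, [0, 0, 0], [0, 0, 0]]]'

```text
time_s: 1.82
tool_pos: [0.4161, -0.0159, 0.1716]
eef_rot: [0.633, 3.077, 0.0]
wrist_force: [1.0, 1.0, 0.3]
opening: 0.999
grasp_force: 0.0
```

```bash
python3 - <<'E'
from h import *
s=get_state();print(s["time_s"],s["tool_pos"],s["wrist_force"])
c=read_camera("wrist");cv2.imwrite("pics/w1.png",c["image"][:,:,::-1])
print(proj(c,[[.4207,-.0208,.043]]),proj(c,s["tool_pos"]))
go([.4207,-.0208,.012],np.radians(66.7),s)
np.savez("w1.npz",**c)
E
```

```text
1.825 [ 0.41605689 -0.01588425  0.17158705] [1.00991578 0.99523676 0.30261151]
[[279.37084663 206.25369646]] [[282.69644485 260.89132509]]
shift [-0.62 -0.27 15.96] turn [0.  0.  0.1] q6 -1.29
```

View pics/w1.png

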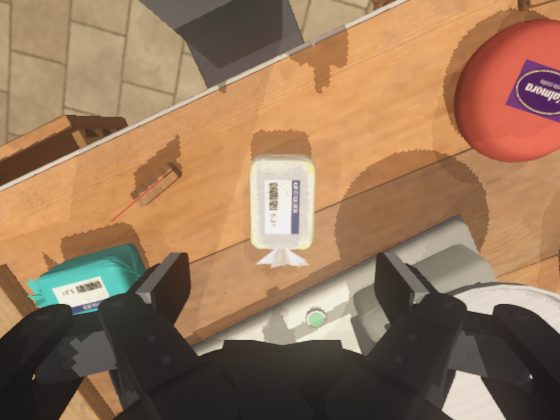

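The wrist view shows the white block, axis-aligned with the gripper, body centre (282,203) against a predicted (279,206).

```bash
python3 - <<'E'
from h import *
c=dict(np.load("w1.npz"));p=cast(c,[[282.3,203]],.043)[0];print(p)
go([p[0],p[1],.013],np.radians(66.7))
E
```

```text
[ 0.41894175 -0.01714099  0.043     ]
shift [-3.000e-01 -1.000e-02  1.587e+01] turn [0.  0.  0.1] q6 -1.29
```

>>> move_arm --commands '[[-1, [-0.3, 0, 4], [0, 0, 0]], [-1, [-0.3, 0, 8], [0, 0, 0]], [-1, [-0.3, 0, 12], [0, 0, 0]], [-1, [-0.3, 0, 14.5], [0, 0, 0]], [-1, [-0.3, 0, 15.8], [0, 0, 0]]]'

```text
time_s: 2.5
tool_pos: [0.4187, -0.0173, 0.0126]
eef_rot: [-0.633, -3.076, 0.0]
wrist_force: [0.2, -0.2, -0.0]
opening: 0.995
grasp_force: 0.0
```

>>> move_arm --commands '[[1, [0, 0, 0], [0, 0, 0]], [1, [0, 0, 0], [0, 0, 0]], [1, [0, 0, 0], [0, 0, 0]], [1, [0, 0, 0], [0, 0, 0]], [1, [0, 0, 0], [0, 0, 0]]]'

```text
time_s: 3.12
tool_pos: [0.4197, -0.0179, 0.0145]
eef_rot: [0.635, 3.075, 0.001]
wrist_force: [-2.1, 3.6, 7.9]
opening: 0.676
grasp_force: 44.4
```

>>> move_arm --commands '[[1, [0, 0, 0], [0, 0, 0]], [1, [0, 0, -1], [0, 0, 0]], [1, [0, 0, -3], [0, 0, 0]], [1, [0, 0, -5], [0, 0, 0]]]'

```text
time_s: 3.62
tool_pos: [0.419, -0.0181, 0.0646]
eef_rot: [0.635, 3.076, -0.0]
wrist_force: [-0.0, 0.3, -2.7]
opening: 0.673
grasp_force: 43.7
```

```bash
python3 - <<'E'
from h import *
s=get_state();print(s["wrist_force"]);go([.580,.072,.19],np.radians(66.7),s)
E
```

```text
[-0.01338861  0.25948207 -2.74660179]
shift [-11.21  14.65 -12.53] turn [-0.  0. -0.] q6 -1.29
```

>>> move_arm --commands '[[1, [0, 0, -5], [0, 0, 0]], [1, [0, 0, -10], [0, 0, 0]], [1, [-2, 2.5, -12.5], [0, 0, 0]], [1, [-5, 6.5, -12.5], [0, 0, 0]], [1, [-8, 10.5, -12.5], [0, 0, 0]]]'

```text
time_s: 4.25
tool_pos: [0.5352, 0.0473, 0.1897]
eef_rot: [0.636, 3.075, 0.0]
wrist_force: [0.4, -0.8, -1.8]
opening: 0.675
grasp_force: 44.6
```

>>> move_arm --commands '[[1, [-2.2, 2.9, 0], [0, 0, 0]], [1, [-3.2, 4.1, 0], [0, 0, 0]], [1, [-3.2, 4.1, 0], [0, 0, 0]], [1, [-3.2, 4.1, 0], [0, 0, 0]], [1, [-3.2, 4.1, 0], [0, 0, 0]]]'

```text
time_s: 4.88
tool_pos: [0.5793, 0.0712, 0.1888]
eef_rot: [0.636, 3.076, -0.0]
wrist_force: [0.1, 0.3, -2.8]
opening: 0.671
grasp_force: 44.7
```

```bash
python3 - <<'E'
from h import *
s=get_state();print(s["tool_pos"],s["wrist_force"],s["opening"])
c=read_camera("wrist");b=cv2.resize(c["image"],None,fx=.7,fy=.7)
t=read_camera("top");a=cv2.resize(t["image"][130:270,170:410],(480,280),interpolation=2)
o=np.zeros((294,872,3),np.uint8);o[:294,:392]=b;o[:280,392:]=a;o=cv2.resize(o,(800,270),interpolation=3)
cv2.imwrite("pics/w2.png",o[:,:,::-1])
go([.580,.072,.146],np.radians(66.7),s)
E
```

```text
[0.57930542 0.0712218  0.18884986] [ 0.05508888  0.25716182 -2.82639789] 0.67072700333171
shift [-0.03  0.1   4.28] turn [ 0.   0.  -0.1] q6 -1.1
```

View pics/w2.png

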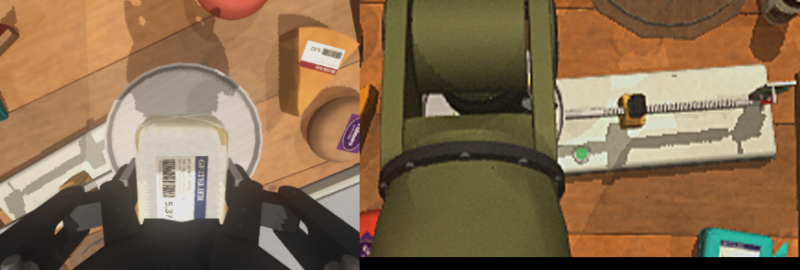

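The block is held firmly over the pan and centred well enough. Lowering.

>>> move_arm --commands '[[1, [0, 0.1, 2], [0, 0, 0]], [1, [0, 0.1, 3.2], [0, 0, 0]], [1, [0, 0.1, 3.7], [0, 0, 0]], [1, [0, 0.1, 4.0], [0, 0, 0]], [1, [0, 0.1, 4.2], [0, 0, 0]]]'

```text
time_s: 5.6
tool_pos: [0.5803, 0.0725, 0.1467]
eef_rot: [0.635, 3.076, 0.0]
wrist_force: [0.2, -0.3, -2.1]
opening: 0.675
grasp_force: 44.6
```

>>> move_arm --commands '[[1, [0, 0, 0.2], [0, 0, 0]], [1, [0, 0, 0.3], [0, 0, 0]], [1, [0, 0, 0.4], [0, 0, 0]], [1, [0, 0, 0.4], [0, 0, 0]]]'

```text
time_s: 6.1
tool_pos: [0.5801, 0.0725, 0.1424]
eef_rot: [-0.636, -3.077, 0.0]
wrist_force: [0.2, 0.5, -3.1]
opening: 0.674
grasp_force: 44.7
```

>>> move_arm --commands '[[1, [0, 0, 0.1], [0, 0, 0]], [1, [0, 0, 0.2], [0, 0, 0]], [1, [0, 0, 0.2], [0, 0, 0]], [1, [0, 0, 0.2], [0, 0, 0]]]'

```text
time_s: 6.6
tool_pos: [0.5801, 0.0725, 0.1404]
eef_rot: [-0.635, -3.077, 0.0]
wrist_force: [0.2, 0.3, -2.7]
opening: 0.674
grasp_force: 44.7
```

>>> move_arm --commands '[[1, [0, 0, 0.1], [0, 0, 0]], [1, [0, 0, 0.2], [0, 0, 0]], [1, [0, 0, 0.2], [0, 0, 0]], [1, [0, 0, 0.2], [0, 0, 0]]]'

```text
time_s: 7.1
tool_pos: [0.5801, 0.0725, 0.1384]
eef_rot: [-0.635, -3.077, 0.0]
wrist_force: [-1.1, -1.3, -1.2]
opening: 0.672
grasp_force: 44.7
```

>>> move_arm --commands '[[1, [0, 0, 0.1], [0, 0, 0]], [1, [0, 0, 0.1], [0, 0, 0]], [1, [0, 0, 0.1], [0, 0, 0]]]'

```text
time_s: 7.48
tool_pos: [0.5801, 0.0725, 0.1374]
eef_rot: [-0.635, -3.077, 0.0]
wrist_force: [0.2, -0.3, -2.5]
opening: 0.674
grasp_force: 44.7
```

>>> move_arm --commands '[[1, [0, 0, 0.1], [0, 0, 0]], [1, [0, 0, 0.1], [0, 0, 0]], [1, [0, 0, 0.1], [0, 0, 0]]]'

```text
time_s: 7.85
tool_pos: [0.5801, 0.0725, 0.1364]
eef_rot: [-0.635, -3.077, 0.0]
wrist_force: [-0.5, 0.2, -1.8]
opening: 0.673
grasp_force: 44.7
```

>>> move_arm --commands '[[1, [0, 0, 0.1], [0, 0, 0]], [1, [0, 0, 0.1], [0, 0, 0]], [1, [0, 0, 0.1], [0, 0, 0]]]'

```text
time_s: 8.22
tool_pos: [0.5802, 0.0726, 0.1358]
eef_rot: [0.635, 3.076, 0.0]
wrist_force: [-3.0, 1.2, 5.2]
opening: 0.67
grasp_force: 45.5
```

>>> move_arm --commands '[[1, [0, 0, 0.1], [0, 0, 0]], [1, [0, 0, 0.1], [0, 0, 0]], [1, [0, 0, 0.1], [0, 0, 0]]]'

```text
time_s: 8.6
tool_pos: [0.5803, 0.0725, 0.1357]
eef_rot: [0.635, 3.076, 0.0]
wrist_force: [-7.8, -0.9, 14.2]
opening: 0.673
grasp_force: 46.6
```

>>> move_arm --commands '[[1, [0, 0, -0.1], [0, 0, 0]], [0.3, [0, 0, -0.1], [0, 0, 0]], [0.1, [0, 0, -0.1], [0, 0, 0]], [-0.5, [0, 0, -0.1], [0, 0, 0]], [-1, [0, 0, -0.1], [0, 0, 0]]]'

```text
time_s: 9.22
tool_pos: [0.5801, 0.0726, 0.1351]
eef_rot: [-0.635, -3.076, -0.0]
wrist_force: [-0.3, -0.4, -0.2]
opening: 0.938
grasp_force: 0.0
```

>>> move_arm --commands '[[-1, [0, 0, 0], [0, 0, 0]], [-1, [0, 0, 0], [0, 0, 0]], [-1, [0, 0, -1], [0, 0, 0]], [-1, [0, 0, -3.5], [0, 0, 0]], [-1, [0, 0, -7], [0, 0, 0]]]'

```text
time_s: 9.85
tool_pos: [0.5799, 0.0725, 0.2063]
eef_rot: [-0.635, -3.076, 0.0]
wrist_force: [0.6, -0.3, 0.6]
opening: 0.999
grasp_force: 0.0
```

```bash
python3 - <<'E'
from h import *
s=get_state();print(s["tool_pos"],s["wrist_force"],s["opening"])
# prediction: scale axes from pan centre and pointer
pan=np.array([.580,.072]);u=np.array([.612,-.2538])-pan;u/=np.linalg.norm(u);print(u,np.degrees(np.arctan2(u[1],u[0])))
ctr=pan+.06*u
for p in(0,.012,.016):print(p,ctr+(.09+p)*u)
g=ctr+.104*u
go([*g,.22],np.arctan2(u[1],u[0]),s)
E
```

```text
[0.57988893 0.07252588 0.20633699] [ 0.5918419  -0.26583902  0.64138748] 0.9990032805493974
[ 0.0977494  -0.99521106] -84.39041451505689
0 [ 0.59466241 -0.07728166]
0.012 [ 0.5958354  -0.08922419]
0.016 [ 0.5962264  -0.09320504]
shift [ -7.97 -14.4   -1.37] turn [ -0.   -0.1 -29. ] q6 -1.1
```

>>> move_arm --commands '[[-1, [-1.6, -2.9, -1.4], [0, 0, -6]], [-1, [-3.2, -5.8, -1.4], [0, 0, -12]], [-1, [-4.8, -8.7, -1.4], [0, 0, -18]], [-1, [-6.4, -11.6, -1.4], [0, 0, -24]], [-1, [-8, -14.4, -1.4], [0, 0, -29]]]'

```text
time_s: 10.48
tool_pos: [0.5966, -0.0925, 0.2203]
eef_rot: [-0.16, 3.137, -0.0]
wrist_force: [-0.2, -0.3, 0.5]
opening: 1.003
grasp_force: 0.0
```

>>> move_arm --commands '[[0, [0, 0, 0], [0, 0, 0]], [0, [0, 0, 0], [0, 0, 0]], [0, [0, 0, 0], [0, 0, 0]]]'

```text
time_s: 10.85
tool_pos: [0.5966, -0.0905, 0.2197]
eef_rot: [-0.156, 3.137, 0.0]
wrist_force: [-0.5, -0.0, 0.8]
opening: 0.503
grasp_force: 0.0
```

```bash
python3 - <<'E'
from h import *
s=get_state();print(s["tool_pos"],s["opening"])
c=read_camera("wrist");np.savez("w3.npz",**c);t=read_camera("scene");np.savez("s3.npz",**t)
o=np.hstack([c["image"],cv2.resize(t["image"][150:290,220:430],None,fx=2,fy=2,interpolation=2)[:,:].copy() if 0 else cv2.resize(t["image"][150:290,220:430],(420,420)[:1]+(420,))])
cv2.imwrite("pics/w3.png",cv2.resize(o,(800,343))[:,:,::-1])
for z in(.131,.145):print(proj(c,[[.595,-.0901,z]]))
E
```

```text
[ 0.59658819 -0.09045739  0.21973594] 0.5031741615684918
[[282.32167153 209.97237371]]
[[282.34158746 215.14777901]]
```

View pics/w3.png

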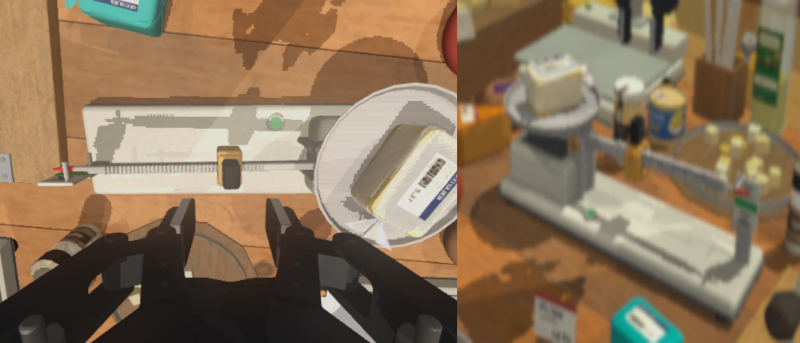

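Block sits in the pan (right); the poise grip is at about (283,213) in the full wrist image. The pointer rests on its upper stop.

```bash
python3 - <<'E'
from h import *
c=dict(np.load("w3.npz"));V=cv2.cvtColor(c["image"],cv2.COLOR_RGB2HSV)[...,2]
cc,s,m=blob((V<75).astype(np.uint8),(262,185,305,240));print(cc,s)
print(cast(c,cc,.138),cast(c,[[s[0],s[1]],[s[0]+s[2],s[1]+s[3]]],.145))
b=cast(c,[[120/.816,169.5/.816],[200/.816,168.5/.816],[270/.816,165/.816]],.1);print(b)
p=cast(c,cc,.138)[0];go([p[0],p[1],.123],np.radians(-84.4))
E
```

```text
Traceback (most recent call last):
  File "h.py", line 14, in blob
    n,l,s,cc=cv2.connectedComponentsWithStats(m);i=1+np.argmax(s[1:,4]);
                                                     ~~~~~~~~~^^^^^^^^^
ValueError: attempt to get argmax of an empty sequence
```

```bash
python3 - <<'E'
from h import *
c=dict(np.load("w3.npz"));h=cv2.cvtColor(c["image"],cv2.COLOR_RGB2HSV);V=h[...,2]
print(h[205:235:5,283],V.shape,V[190:240,262:305].min())
for th in(95,):
    cc,s,m=blob((V<th).astype(np.uint8),(262,185,305,240));print(cc,s)
print(cast(c,cc,.138),cast(c,[[s[0],s[1]],[s[0]+s[2],s[1]+s[3]]],.145))
b=cast(c,[[120/.816,169.5/.816],[200/.816,168.5/.816],[270/.816,165/.816]],.1);print(b)
p=cast(c,cc,.138)[0];go([p[0],p[1],.123],np.radians(-84.4))
E
```

```text
[[17 59 91]
 [15 61 92]
 [15 61 92]
 [14 64 92]
 [15 67 91]
 [15 70 88]] (420, 560) 83
[283.01422475 212.63869132] [272 195  22  36 703]
[[ 0.59506951 -0.0895733   0.138     ]] [[ 0.58061752 -0.0990404   0.145     ]
 [ 0.60642101 -0.08022571  0.145     ]]
[[ 0.61343719 -0.20814398  0.1       ]
 [ 0.60378043 -0.12215747  0.1       ]
 [ 0.59245104 -0.04747822  0.1       ]]
shift [0.14 0.12 9.66] turn [-0.   0.   0.1] q6 -1.88
```

>>> move_arm --commands '[[0, [0.1, 0.1, 4], [0, 0, 0]], [0, [0.1, 0.1, 7], [0, 0, 0]], [0, [0.1, 0.1, 8.7], [0, 0, 0]], [0, [0.1, 0.1, 9.5], [0, 0, 0]], [0, [0.1, 0.1, 9.5], [0, 0, 0]]]' --force 20

```text
time_s: 11.58
tool_pos: [0.5957, -0.0904, 0.1248]
eef_rot: [-0.155, 3.137, -0.0]
wrist_force: [0.2, 0.8, -0.5]
opening: 0.503
grasp_force: 0.0
```

>>> move_arm --commands '[[0.9, [0, 0, 0], [0, 0, 0]], [0.9, [0, 0, 0], [0, 0, 0]], [0.9, [0, 0, 0], [0, 0, 0]], [0.9, [0, 0, 0], [0, 0, 0]]]'

```text
time_s: 12.08
tool_pos: [0.5958, -0.0907, 0.1248]
eef_rot: [-0.155, 3.137, -0.001]
wrist_force: [2.5, -2.4, -0.2]
opening: 0.188
grasp_force: 20.8
```

Pinched (16 mm). Sliding outward about 94 mm.

>>> move_arm --commands '[[0.9, [0, -0.8, 0], [0, 0, 0]], [0.9, [0, -2, 0.05], [0, 0, 0]], [0.9, [0, -3.2, 0.1], [0, 0, 0]], [0.9, [0, -4.4, 0.15], [0, 0, 0]], [0.9, [0, -5.6, 0.2], [0, 0, 0]]]'

```text
time_s: 12.7
tool_pos: [0.6013, -0.1467, 0.1225]
eef_rot: [-0.155, 3.137, 0.001]
wrist_force: [6.4, 2.0, -0.6]
opening: 0.179
grasp_force: 19.9
```

>>> move_arm --commands '[[0.9, [0, -1.2, 0.1], [0, 0, 0]], [0.9, [0, -2.4, 0.2], [0, 0, 0]], [0.9, [0, -3.4, 0.3], [0, 0, 0]], [0.9, [0, -3.8, 0.4], [0, 0, 0]], [0.9, [0, -3.8, 0.4], [0, 0, 0]]]'

```text
time_s: 13.32
tool_pos: [0.6052, -0.1847, 0.1187]
eef_rot: [-0.154, 3.136, 0.0]
wrist_force: [6.2, 0.0, 1.3]
opening: 0.184
grasp_force: 20.4
```

>>> move_arm --commands '[[0.3, [0, 0, 0], [0, 0, 0]], [0.1, [0, 0, 0], [0, 0, 0]], [0.1, [0, 0, 0], [0, 0, 0]], [0.1, [0, 0, -3], [0, 0, 0]], [0.1, [0, 0, -7], [0, 0, 0]]]'

```text
time_s: 13.95
tool_pos: [0.6042, -0.1839, 0.1884]
eef_rot: [0.155, -3.136, -0.001]
wrist_force: [0.3, 0.3, 0.2]
opening: 0.45
grasp_force: 0.0
```

>>> move_arm --commands '[[0.1, [-3, 0, -2], [0, 0, 0]], [0.1, [0, 0, -2], [0, 0, 0]], [0.1, [0, 0, -2], [0, 0, 0]], [0.1, [0, 0, -2], [0, 0, 0]], [0.1, [0, 0, -2], [0, 0, 0]]]'

```text
time_s: 14.58
tool_pos: [0.605, -0.184, 0.2083]
eef_rot: [0.155, -3.138, -0.0]
wrist_force: [0.3, -0.7, 0.1]
opening: 0.452
grasp_force: 0.0
```

```bash
python3 - <<'E'
from h import *
s=get_state();print(s["time_s"],s["tool_pos"],s["opening"])
c=read_camera("wrist");np.savez("w4.npz",**c);t=read_camera("scene");np.savez("s4.npz",**t)
o=np.zeros((480,800,3),np.uint8);o[:300,:400]=cv2.resize(c["image"],(400,300));o[:480,400:]=cv2.resize(t["image"][190:274,350:420],(400,480),interpolation=2)
cv2.imwrite("pics/w4.png",o[:,:,::-1])
E
```

```text
14.575 [ 0.60500397 -0.18395534  0.20833108] 0.45170924611613494
```

View pics/w4.png

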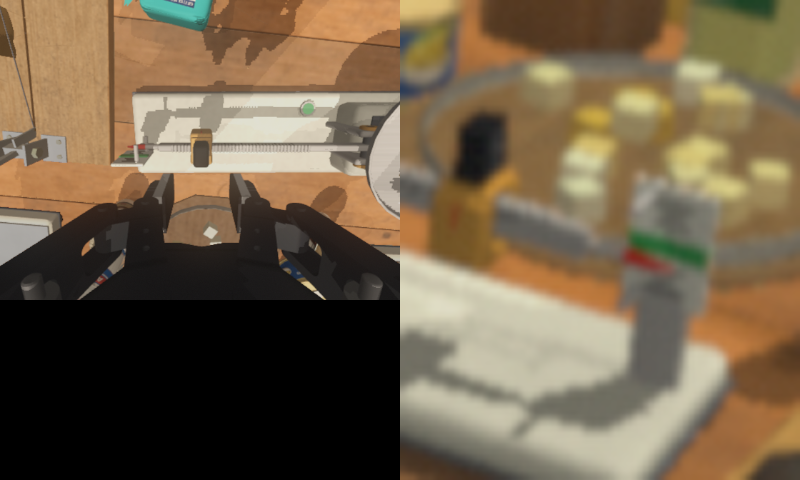

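The scene view shows the red pointer (crop 650,262) at or slightly under the green band (665,248), and parallax matters there. I'll compare it with the known stop position in the previous picture.

```bash
cat >> h.py <<'E'
u=np.array([.0977,-.9952,0]);f=np.array([.5859,.0123,0]);sx=np.array([.9952,.0977,0])
def marks(c,im=None):
    im=c["image"] if im is None else im
    pi=proj(c,f+.28*u+.013*sx+[0,0,.095])[0]
    x,y=np.round(pi).astype(int);I=im[y-18:y+19,x-18:x+19].astype(float)
    r=np.clip(I[...,0]-np.maximum(I[...,1],I[...,2])-60,0,None)  # red excess
    g=np.clip(I[...,1]-np.maximum(I[...,0],I[...,2])-20,0,None)
    Y,X=np.mgrid[y-18:y+19,x-18:x+19]
    w=lambda a:(round((a*X).sum()/a.sum(),2),round((a*Y).sum()/a.sum(),2),round(a.sum()))
    return w(r),w(g),pi
E
python3 - <<'E'
from h import *
s3=dict(np.load("s3.npz"));s4=dict(np.load("s4.npz"))
print("s0",marks(s3,cv2.imread("pics/scene0.png")[:,:,::-1]))
for n,c in(("s3",s3),("s4",s4)):print(n,marks(c))
for t in(-.06,-.03,-.015,0,.015,.06):print(t,proj(s4,[f+r*u+[0,0,.095+r*t] for r in (.275,.285)]).round(2).tolist())
c=dict(np.load("w4.npz"));print("wrist cam",c["eye"],R.from_rotvec(c["rotation"]).as_matrix().round(2),get_state()["joint_pos"].round(2))
E
```

```text
s0 ((np.float64(390.87), np.float64(239.11), 178), (np.float64(396.42), np.float64(233.08), 610), array([395.90779624, 233.61350837]))
s3 ((np.float64(391.75), np.float64(233.01), 236), (np.float64(396.58), np.float64(233.12), 548), array([395.90779624, 233.61350837]))
s4 ((np.float64(393.72), np.float64(242.5), 411), (np.float64(396.35), np.float64(232.96), 655), array([395.90779624, 233.61350837]))
-0.06 [[390.94, 241.28], [394.97, 242.74]]
-0.03 [[391.36, 238.25], [395.42, 239.59]]
-0.015 [[391.56, 236.72], [395.64, 238.0]]
0 [[391.77, 235.19], [395.87, 236.41]]
0.015 [[391.98, 233.66], [396.09, 234.81]]
0.06 [[392.62, 229.01], [396.78, 229.98]]
wrist cam [ 0.53859076 -0.19026416  0.35053364] [[-0.1   0.96  0.26]
 [ 1.    0.1   0.03]
 [ 0.    0.26 -0.97]] [-0.35  0.5   1.29  0.    1.35 -2.02]
```

```bash
python3 - <<'E'
from h import *
s3=dict(np.load("s3.npz"));c=read_camera("scene");np.savez("s5.npz",**c)
for n,I in(("s0",cv2.imread("pics/scene0.png")[:,:,::-1]),("s3",s3["image"]),("s5",c["image"])):
    J=I[224:246,386:402].astype(float);h=cv2.cvtColor(I,cv2.COLOR_RGB2HSV)[224:246,386:402]
    m=((h[...,0]<5)|(h[...,0]>170))&(h[...,1]>130);a=m*(J[...,0]-J[...,1:].max(2))
    Y,X=np.mgrid[224:246,386:402];print(n,m.sum(),(a*X).sum()/a.sum(),(a*Y).sum()/a.sum());
    for x in range(390,399):
        k=a[:,x-386];print(x,(k@Y[:,0]/k.sum()).round(2) if k.sum() else None,end="; ")
    print()
E
```

```text
s0 11 391.34289127837513 239.23655913978496
390 238.54; 391 239.44; 392 239.5; 393 240.0; 394 240.0; 395 240.0; 396 None; 397 None; 398 None; 
s3 8 394.0205696202532 227.8496835443038
390 None; 391 None; 392 228.0; 393 227.54; 394 227.57; 395 228.0; 396 228.46; 397 None; 398 None; 
s5 7 391.5527950310559 235.26708074534162
390 235.0; 391 235.0; 392 235.42; 393 236.0; 394 236.0; 395 None; 396 None; 397 None; 398 None;
```

Ambiguous between 0 and one notch at this resolution, so I'll look closer with the wrist camera tilted forward.

```bash
python3 - <<'E'
from h import *
s=get_state();R0=R.from_rotvec(s["eef_rot"]);print(R0.as_matrix().round(3))
print(R0.inv().apply(np.array([.545,-.268,.175])-s["tool_pos"])*100)
c=dict(np.load("w4.npz"));co=R0.inv().apply(c["eye"]-s["tool_pos"]);cr=R0.inv()*R.from_rotvec(c["rotation"])
R1=R0*R.from_rotvec([0,-40,0],degrees=True);T=np.array([.545,-.268,.175])
c2=dict(mtx=c["mtx"],eye=T+R1.apply(co),rotation=(R1*cr).as_rotvec());print(c2["eye"],proj(c2,f+.285*u+[0,0,.095]))
E
```

```text
[[-0.995 -0.099 -0.   ]
 [-0.099  0.995  0.   ]
 [ 0.     0.    -1.   ]]
[ 6.78964755 -7.7728195   3.33078791]
[ 0.40322678 -0.28179771  0.24114158] [[269.54363035 207.16824674]]
```

>>> move_arm --commands '[[0.1, [1.6, -1.5, 0], [0, -8, 0]], [0.1, [3.2, -3.1, 0], [0, -16, 0]], [0.1, [4.6, -4.7, 0.5], [0, -24, 0]], [0.1, [5.8, -6.2, 2], [0, -32, 0]], [0.1, [6.8, -7.8, 3.3], [0, -40, 0]]]'

```text
time_s: 15.35
tool_pos: [0.572, -0.2404, 0.2046]
eef_rot: [-0.035, 2.517, 0.0]
wrist_force: [0.5, -0.1, -0.6]
opening: 0.452
grasp_force: 0.0
```

>>> move_arm --commands '[[0.1, [0, 0, 0], [0, 0, 0]], [0.1, [0, 0, 0], [0, 0, 0]], [0.1, [0, 0, 0], [0, 0, 0]], [0.1, [0, 0, 0], [0, 0, 0]]]'

```text
time_s: 15.85
tool_pos: [0.5734, -0.2391, 0.2057]
eef_rot: [-0.046, 2.518, -0.001]
wrist_force: [-0.0, -0.1, 0.1]
opening: 0.449
grasp_force: 0.0
```

```bash
python3 - <<'E'
from h import *
s=get_state();print(s["time_s"],s["tool_pos"])
c=read_camera("wrist");np.savez("w6.npz",**c)
i=c["image"][130:280,180:380];cv2.imwrite("pics/w6.png",cv2.resize(i,(800,600),interpolation=2)[:,:,::-1])
g=proj(c,f+.28*u+.013*sx+[0,0,.095])[0];print("idx",g)
for t in(-.03,-.015,0,.015,.03):print(t,proj(c,[f+r*u+[0,0,.095+r*t] for r in(.275,.285)]).round(1).tolist())
E
```

```text
15.85 [ 0.57337934 -0.23914643  0.20572342]
idx [251.23786399 176.22409559]
-0.03 [[255.6, 158.2], [244.0, 158.5]]
-0.015 [[255.3, 161.5], [243.5, 161.9]]
0 [[255.0, 164.9], [243.1, 165.4]]
0.015 [[254.6, 168.4], [242.6, 169.0]]
0.03 [[254.3, 171.9], [242.1, 172.7]]
```

View pics/w6.png

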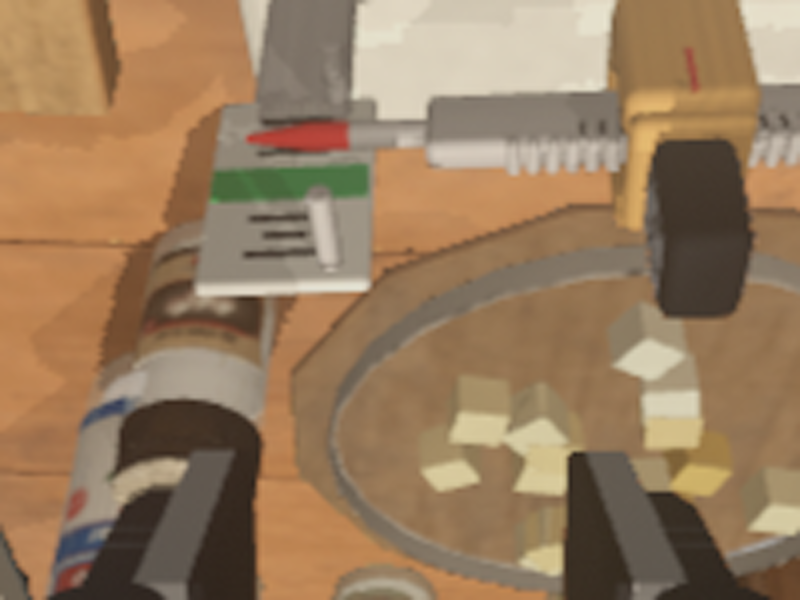

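The close view (upside down) has the pointer tip at (242.5,164.7), against a level prediction of (243.1,165.4); one notch lighter would be at 161.9. That suggests level. A flatter view will confirm it with less parallax.

```bash
python3 - <<'E'
from h import *
s=get_state();R0=R.from_rotvec(s["eef_rot"])
print(R0.inv().apply(np.array([.53,-.27,.15])-s["tool_pos"])*100,s["joint_pos"].round(2))
E
```

```text
[ 6.87192706 -2.87886796  1.96310076] [-0.59  0.25  1.76  0.56  0.67 -2.55]
```

```bash
python3 - <<'E'
from h import *
c=dict(np.load("w6.npz"));I=c["image"];h=cv2.cvtColor(I,cv2.COLOR_RGB2HSV);H,S,V=cv2.split(h)
cc,s,m=blob((((H<6)|(H>172))&(S>110)).astype(np.uint8),(235,150,272,175));print("red",cc,s)
for x in(246,250,254,258,262):print(x,np.nonzero(m[:,x])[0].mean(),end=" ")
gc,s,g=blob(((H>45)&(H<90)&(S>80)).astype(np.uint8),(225,160,280,185));print("\ngreen",gc,s)
for x in(240,246,252,258,264):print(x,np.nonzero(g[:,x])[0].mean(),end=" ")
off=gc-proj(c,f+.28*u+.013*sx+[0,0,.095])[0];print("\noff",off)
for x,y in((cc[0],cc[1]),):
  for t in(-.03,-.015,0,.015):
    P=proj(c,[f+r*u+[0,0,.095+r*t] for r in np.linspace(.25,.29,41)]);print(t,"abs",np.interp(-x,-P[:,0],P[:,1]).round(2),"rel",np.interp(-x+off[0],-P[:,0],P[:,1]+off[1]).round(2),"meas",y.round(2))
E
```

```text
red [256.10714286 163.73571429] [242 160  25   8 140]
246 164.0 250 164.0 254 164.0 258 164.0 262 163.5 
green [251.61068702 175.22137405] [233 171  39  10 262]
240 176.0 246 175.5 252 175.0 258 173.5 264 175.0 
off [ 0.37282303 -1.00272154]
-0.03 abs 158.2 rel 157.2 meas 163.74
-0.015 abs 161.51 rel 160.52 meas 163.74
0 abs 164.88 rel 163.89 meas 163.74
0.015 abs 168.31 rel 167.33 meas 163.74
```

Relative to the green mark, the pointer gives a tilt of about −0.001 rad, which is level. The arm is clear, so I'm handing in.

```bash
python3 -c "
from plant import *
s=get_state();print(s['joint_pos'][5],s['wrist_force']);print(job_done())"
```

```text
-2.553932606575841 [-0.44125721 -0.78428008  0.28786426]
the job is handed in; nothing more can be done
None
```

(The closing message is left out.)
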